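# Torque the busbar bolt of a power module until the wrench breaks over

## Robot

A 6-joint arm with a two-finger parallel gripper is mounted at the origin on a cart in front of the work surface, level with it; the furniture and walls round the work are solid. World frame = base frame: x ahead of the robot, y to its left, z up, the work surface at z = 0. Lengths are in m, angles in degrees, forces in N, time in s.
With the tool pointing down it reaches from about 0.3 to 0.75 m from the base axis. Payload 8.5 kg.
Tool frame: the origin (TCP) lies on the centre line of the jaws, within the pads' length; the fingertips stand 19 mm ahead of it and the grasp point (between the pads) is the TCP (env.tcp_to_tips is the z of the fingertips in the tool frame, in m); z points along the fingers, y is the line along which they close (so a half turn about z gives the same grasp; the last joint's range is limited). The gripper opens to 85 mm and grips with 20 to 120 N. Pads are 22 mm wide; open, the fingers measure 114 mm over their backs; the gripper's body (76 mm by 85 mm) begins 54 mm behind the grasp point. The pads swing forward as they close: fully open they stand 13 mm farther back than shut.
Start: joints at [63.237, 21.807, 74.336, -0, 83.858, -12.336], TCP at [0.137, 0.533, 0.25] pointing down, gripper open.
Joint ranges: [-178.18, 178.18], [-50.72, 133.34], [12.68, 142.11], [-81.47, 261.47], [9.98, 163.14], [-165.26, 165.26]. Speed limits (degrees/s): [136.94, 136.94, 180, 180, 180, 180].

## Interface

Orientations are given as a 3x3 rotation matrix whose columns are the frame's x, y, z axes.
In Python, from rig import env gives the robot as it stands.
- The arm moves only by the tool servo_tool, never from a script. Its argument "steps" is a list of rows, each an object of numbers: "tx", "ty", "tz": the shift along the world's x, y, z in cm; "yaw": the turn about the world's z in degrees; "claw": the finger opening in cm, from 0 to 8.54. In form: [{"tx": .., "ty": .., "tz": .., "yaw": .., "claw": ..}, ...]. A call has 1 to 20 rows; each row shifts and turns the commanded pose from where the row before left it; what a row does not reach is not made up. A row lasts 1/10 s, in which the tool goes at most 50 mm and 8.59 degrees, less where a joint would pass 70% of its speed; a pose out of reach is approached as far as the arm can. A call with a gripper value outside its range is refused whole. The fingers move at their own pace and stop on an object; "newtons" is the grip in N (left out, the last holds). Time passes only in rows, so rows that do not move let the fingers close. It gives the time, the measured TCP pose, the force, the opening and the grip force at its end, in the units of the state.
- env.observe(): the state, without advancing time (a new reading comes with each control period).
- env.get_image(name): name is "side" or "top"; returns (picture, depth): 384x512x3 uint8, red, green, blue; 384x512 float32, m along the optical axis (not along the pixel's ray), 0 where there is no reading.
- env.camera_model(name): a dict with "fovy" (degrees; the focal length in pixels is half the picture's height over the tangent of half this angle, whatever the lens; pixels are square), "cx", "cy" (the principal point, pixels), "T" (4x4, takes a point from camera to world coordinates). Camera axes: x right, y down, z forward; pixel columns grow to the right and rows downward; lengths in m; the calibration is good to about 2 mm. A picture is of the moment at which its call begins. camera_model takes no time and is no camera call.
- env.close_job(): hands the job in; it is judged then, once.
The state is a dict: "time_s": time; "q": joint angles; "qvel": joint speeds; "joint_efforts": joint torques, N m; "position": TCP position; "tool_rot": TCP orientation; "ft_force": force on the tool from outside, world axes, zero at the start; "wrist_torque": the same for the moment, N m; "grip_width": finger opening in m; "gripper_force": force on a finger pad.
Only numpy, scipy, OpenCV 4.12 (cv2) and the standard library are available. Lean on these libraries where they do the work, as an engineer would, in place of code of your own. Each camera call takes 0.05 s, during which the arm holds its last target. There are 200 camera calls.

## Task

Fit the ring of the break-over torque wrench over the square bolt head on the power module's plate, letting it drop fully home without forcing it down. Then push the end of its handle round clockwise (seen from above) until the bolt is tight and the handle breaks at its joint, and stop right there, well before the joint's own end stop. Let the handle spring straight again and leave the wrench on the bolt, without shifting the needle file or the side cutters that lie nearby.

Things in the scene. Friction and masses are not known exactly. Their poses are not given: they have to be found in the camera images.
- ring (a point): centre of the wrench's ring, half-way up its 14 mm thickness: a square steel block 43 x 43 mm with a 25 x 25 mm square hole through it (1.5 mm chamfers). z up, x points from the handle towards the ring (the handle runs to -x); the hole's sides are parallel to x and y. The upright break-over pivot lies at x = -50 mm
- wrench: head of the break-over torque wrench that lies flat on the bench: bare steel head, black rubber handle, 202 mm long overall, about 0.3 kg. Origin at the underside of the ring's centre (7 mm under ring), same axes as ring. It balances about 55 to 60 mm behind the ring centre
- grip (a point): on the middle of the handle 105 mm behind the ring centre, half-way up (10 mm above the bench): the place to take the wrench from above. The black rubber grip is 18 mm wide, 20 mm high, 90 mm long, from 86 to 176 mm behind the ring centre; before it is a 13 mm wide steel shank. x points along the handle towards the ring
- handle_end (a point): on the middle of the handle 150 mm behind the ring centre, half-way up (10 mm above the bench): push here from the side. Same axes as grip
- handle (a joint): bend of the handle against the head, rad: 0 = straight (preloaded spring), positive = bent clockwise, end stop 0.6. Stays 0 until about 0.6 N m at the pivot (about 6 N of sideways push at handle_end), then gives way, resisting ever less. Past 0.12 it has broken over; past 0.45 the bolt is over-tightened. Springs back to 0 when let go
- bolt_top (a point): centre of the top of the square bolt head, 18 mm above the bench: 22 x 22 mm, 15 mm above the plate, its top 3.5 mm narrowed to 18.5 mm. x and y parallel to its flats, z up. Turns with light drag (0.12 N m), comes tight after some 15 to 55 degrees more clockwise, which cannot be seen beforehand. With the ring seated on the plate, ring is 8 mm below this point
- bolt: the same bolt; origin on its axis at bench height, axes as bolt_top
- terminal_plate: fixed aluminium plate 152 x 74 x 3 mm that carries bolt and module. Origin on the bench on the bolt's axis; it spans x -36 to 116, y -37 to 37 mm in its own frame; the grey module (66 x 60 mm, top 25 mm above the bench) covers x 45 to 111. Swing the handle on the side away from the module: nothing stands within 175 mm of the bolt from its right (-y) round by the robot's side to its left front
- needle_file: needle file, 126 mm long, lying at the right edge: leave alone
- cutters: side cutters with blue handles, 122 mm, lying left of the module: leave alone

How it is judged:
By the outcome, as a careful person would: the job done as asked, in the order asked, and still so for the second after the job is handed in, with the robot touching nothing.
It also fails if it takes over 58 s, if anything falls off the work surface, if the arm or the gripper's body presses on something with over 40 N, if the wrist force passes 120 N, or if a joint passes its speed limit or range.

## Working session

There is one attempt and no reset: what is moved stays moved. The work goes in short steps, Python scripts to look and compute and a tool call to move; the robot and the scene stay as the last step left them, time stands still between calls to the robot, and variables do not carry over. Pictures are saved under pics/ and viewed, at most 10 in all, crops included, and the job is handed in when it is done.

Besides the shell and the picture viewer there is one more tool, called after ">>>" by a JSON object that holds its "name" and its "arguments". servo_tool: Moves the arm, as the interface text tells. Its arguments: {"type":"object","properties":{"steps":{"type":"array"},"newtons":{"type":"number"}},"required":["steps"]}

```bash
mkdir -p pics; ls; cat > h.py <<'E'
from rig import env
import numpy as np, cv2
def cam(n):
    m=env.camera_model(n); f=192/np.tan(np.radians(m["fovy"]/2)); return f,m["cx"],m["cy"],np.array(m["T"])
def ray(n,u,v,z):
    f,cx,cy,T=cam(n); d=T[:3,:3]@np.array([(u-cx)/f,(v-cy)/f,1]); o=T[:3,3]; return o+d*(z-o[2])/d[2]
def proj(n,p):
    f,cx,cy,T=cam(n); c=T[:3,:3].T@(np.array(p)-T[:3,3]); return c[0]/c[2]*f+cx,c[1]/c[2]*f+cy
E
python3 - <<'E'
from h import *
for n in("top","side"):
    im,d=env.get_image(n); np.savez(f"/tmp/{n}.npz",im=im,d=d); cv2.imwrite(f"pics/{n}0.png",im[:,:,::-1]); print(n,env.camera_model(n))
s=env.observe(); print(s["position"],s["tool_rot"],s["ft_force"])
E
```

```text
pics
top {'fovy': 44.64823654442341, 'cx': 255.26525290089734, 'cy': 194.376759920306, 'T': array([[-0.02070654, -0.993199  ,  0.11457309,  0.40812848],
       [-0.9996857 ,  0.01894813, -0.01641543, -0.09489721],
       [ 0.01413284, -0.11487698, -0.99327919,  1.24836472],
       [ 0.        ,  0.        ,  0.        ,  1.        ]])}
side {'fovy': 56.074347157500654, 'cx': 251.90015442815317, 'cy': 195.500833016105, 'T': array([[ 9.99805544e-01,  1.60431429e-02,  1.14670025e-02,
         5.27604312e-01],
       [-7.75445889e-04, -5.49059057e-01,  8.35783196e-01,
        -8.36991575e-01],
       [ 1.97046509e-02, -8.35629565e-01, -5.48939848e-01,
         5.06807668e-01],
       [ 0.00000000e+00,  0.00000000e+00,  0.00000000e+00,
         1.00000000e+00]])}
[0.13692011 0.53243482 0.24975878] [[-9.68463786e-01  2.49153615e-01 -6.08603560e-04]
 [ 2.49154190e-01  9.68463082e-01 -1.20311661e-03]
 [ 2.89649227e-04 -1.31681099e-03 -9.99999091e-01]] [ 0.6008397   0.3039971  -0.28481884]
```

View pics/top0.png

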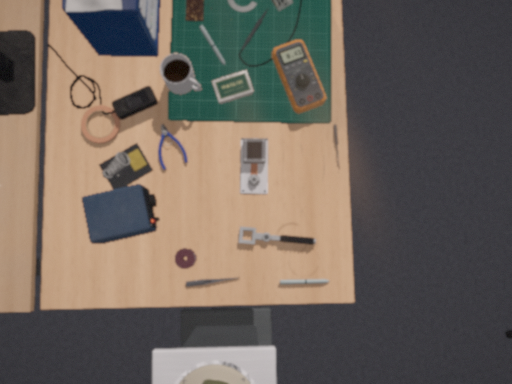

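View pics/side0.png

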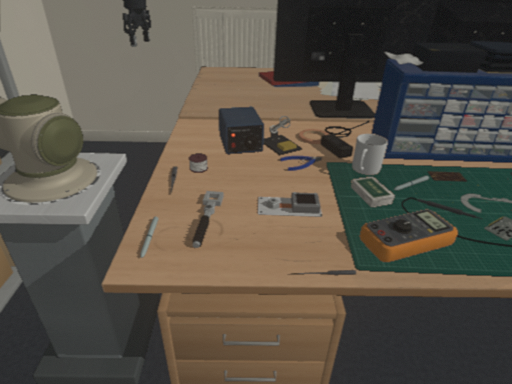

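The top view shows the ring near (246,236) with the handle running right to (313,241), the bolt near (254,181), the file at (337,145) and the cutters at (172,148). The side view agrees with this. I'll zoom in next.

```bash
python3 - <<'E'
from h import *
t=np.load("/tmp/top.npz")["im"][130:260,225:325]; s=np.load("/tmp/side.npz")["im"][180:255,180:330]
cv2.imwrite("pics/topc.png",cv2.resize(t[:,:,::-1],None,fx=4.6,fy=4.6,interpolation=2))
cv2.imwrite("pics/sidec.png",cv2.resize(s[:,:,::-1],None,fx=5,fy=5,interpolation=2))
E
```

```text
(no output)
```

View pics/topc.png

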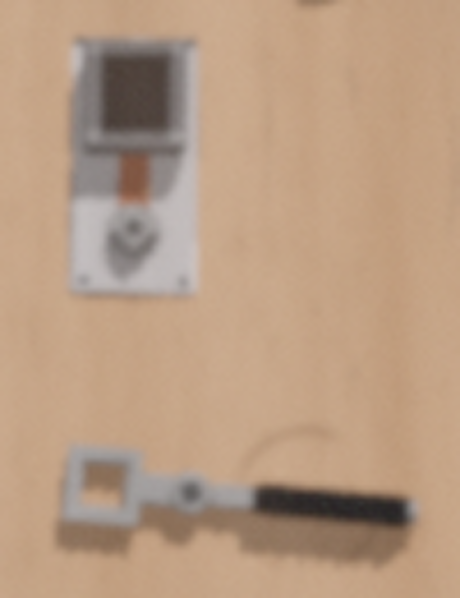

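View pics/sidec.png

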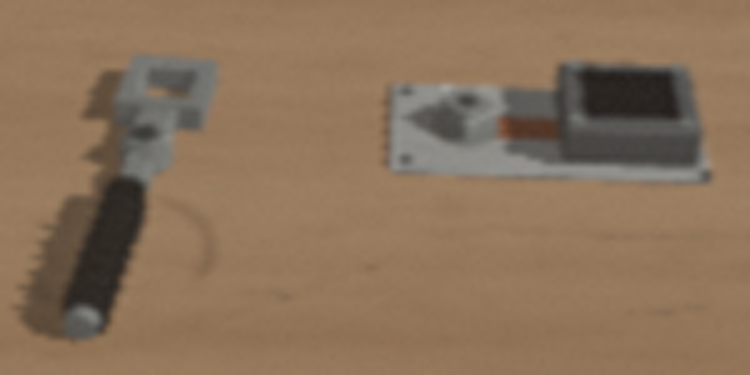

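The ring hole, the handle and the bolt are clear. The bolt looks rotated relative to its plate, so I'll measure by masks and enlarge the bolt.

```bash
python3 - <<'E'
from h import *
A={}
for n in("top","side"):
    A[n]=np.mean([env.get_image(n)[0].astype(float) for _ in range(6)],0)
np.savez("/tmp/avg.npz",**A)
f=lambda c:cv2.resize(np.clip(c,0,255).astype(np.uint8)[:,:,::-1],(390,390),interpolation=2)
cu,cv_=[int(round(x)) for x in proj("side",ray("top",254.1,179.3,.018))]
print(cu,cv_)
t=A["top"][167:193,241:267]; s=A["side"][cv_-13:cv_+13,cu-13:cu+13]
cv2.imwrite("pics/bolt.png",np.hstack([f(t),f(s)]))
# wrench masks
for n,(x0,y0,x1,y1) in dict(top=(230,215,325,260),side=(185,185,230,250)).items():
    c=A[n][y0:y1,x0:x1]; g=c.mean(2); sat=c.max(2)-c.min(2)
    m=(g<60).astype(np.uint8); k,l,st,ce=cv2.connectedComponentsWithStats(m); i=1+np.argmax(st[1:,4])
    v,u=np.nonzero(l==i); P=np.array([ray(n,a+x0,b+y0,.016 if n=="top" else .014)[:2] for a,b in zip(u,v)])
    w,V=np.linalg.eigh(np.cov(P.T)); d=V[:,1]*np.sign(V[1,1]); e=(P-P.mean(0))@d
    print(n,"rubber",P.mean(0),len(P),"ang",np.degrees(np.arctan2(d[1],d[0])),e.min(),e.max())
    steel=((sat<35)&(g>90)).astype(np.uint8)
    cs,h=cv2.findContours(steel,cv2.RETR_CCOMP,cv2.CHAIN_APPROX_NONE)
    for q,hh in zip(cs,h[0]):
        a=cv2.contourArea(q)
        if a>15:
            M=cv2.moments(q); u,v=M["m10"]/M["m00"]+x0,M["m01"]/M["m00"]+y0
            print(n,"hole" if hh[3]>=0 else "outer",a,(u,v),ray(n,u,v,.014)[:2])
print("bolt top est",ray("top",254.1,179.3,.018))
E
```

```text
274 200
top rubber [ 0.42841961 -0.22229537] 140 ang 83.33793017076985 -0.039926324038490627 0.041907982093820975
top outer 412.0 (254.0873786407767, 235.96076051779934) [ 0.44047344 -0.10991826]
top hole 87.0 (247.17241379310346, 235.1206896551724) [ 0.44304486 -0.09177541]
side rubber [ 0.42702443 -0.22142779] 239 ang 84.67836003405547 -0.043422489139132575 0.0498144959200743
side outer 287.0 (212.52380952380952, 200.5731707317073) [ 0.442235   -0.11190222]
side hole 43.0 (214.00387596899225, 196.42635658914728) [ 0.44423142 -0.09357414]
bolt top est [ 0.59045502 -0.11296844  0.018     ]
```

View pics/bolt.png

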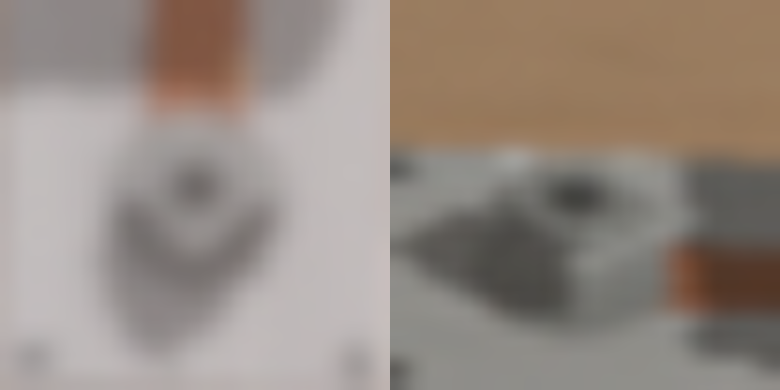

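The left crop is the top view and shows the bolt as a diamond: dimple at (195,185), lower corner straight below it. In the right crop (side view) the corner edge sits directly below the dimple at (575,195). So the bolt is turned about 45°. The wrench lies at yaw about 83° with its ring near (0.4436,-0.0927). I'll move above the grip point.

>>> {"name": "servo_tool", "arguments": {"steps": [{"tx": 2.94,"ty": -3.64,"yaw": -4.1,"claw": 5},{"tx": 2.94,"ty": -3.64,"yaw": -4.1},{"tx": 2.94,"ty": -3.64,"yaw": -4.1},{"tx": 2.94,"ty": -3.64,"yaw": -4.1},{"tx": 2.94,"ty": -3.64,"yaw": -4.1},{"tx": 2.94,"ty": -3.64,"yaw": -4.1},{"tx": 2.94,"ty": -3.64,"yaw": -4.1},{"tx": 2.94,"ty": -3.64,"yaw": -4.1},{"tx": 2.94,"ty": -3.64,"yaw": -4.1},{"tx": 2.94,"ty": -3.64,"yaw": -4.1},{"ty": -3.64,"yaw": -4.1},{"ty": -3.64,"yaw": -4.1},{"ty": -3.64,"yaw": -4.1},{"ty": -3.64,"yaw": -4.1},{"ty": -3.64,"yaw": -4.1},{"ty": -3.64,"tz": -2,"yaw": -4.1},{"ty": -3.64,"tz": -2,"yaw": -4.1},{"ty": -3.64,"tz": -3,"yaw": -4.1},{"ty": -3.64,"tz": -3,"yaw": -4.1},{"ty": -3.64,"tz": -3,"yaw": -4.5}]}}

```text
invalid input at $.steps[0]: expected keys tx, ty, tz, yaw, claw
```

```bash
python3 - <<'E'
from h import *
s=env.observe(); print(s["time_s"],s["position"],s["grip_width"],np.degrees(np.arctan2(s["tool_rot"][1][1],s["tool_rot"][0][1])))
print(ray("top",253.53,178.87,.018),ray("side",272.87,199.53,.018))
E
```

```text
0.7 [0.13701249 0.53264657 0.25032833] 0.08510690083578656 75.57346281194782
[ 0.59163837 -0.11147646  0.018     ] [ 0.58884264 -0.10912889  0.018     ]
```

>>> {"name": "servo_tool", "arguments": {"steps": [{"tx": 2.94,"ty": -3.64,"tz": 0,"yaw": -4.1,"claw": 5},{"tx": 2.94,"ty": -3.64,"tz": 0,"yaw": -4.1,"claw": 5},{"tx": 2.94,"ty": -3.64,"tz": 0,"yaw": -4.1,"claw": 5},{"tx": 2.94,"ty": -3.64,"tz": 0,"yaw": -4.1,"claw": 5},{"tx": 2.94,"ty": -3.64,"tz": 0,"yaw": -4.1,"claw": 5},{"tx": 2.94,"ty": -3.64,"tz": 0,"yaw": -4.1,"claw": 5},{"tx": 2.94,"ty": -3.64,"tz": 0,"yaw": -4.1,"claw": 5},{"tx": 2.94,"ty": -3.64,"tz": 0,"yaw": -4.1,"claw": 5},{"tx": 2.94,"ty": -3.64,"tz": 0,"yaw": -4.1,"claw": 5},{"tx": 2.94,"ty": -3.64,"tz": 0,"yaw": -4.1,"claw": 5},{"tx": 0,"ty": -3.64,"tz": 0,"yaw": -4.1,"claw": 5},{"tx": 0,"ty": -3.64,"tz": 0,"yaw": -4.1,"claw": 5},{"tx": 0,"ty": -3.64,"tz": 0,"yaw": -4.1,"claw": 5},{"tx": 0,"ty": -3.64,"tz": 0,"yaw": -4.1,"claw": 5},{"tx": 0,"ty": -3.64,"tz": 0,"yaw": -4.1,"claw": 5},{"tx": 0,"ty": -3.64,"tz": -2,"yaw": -4.1,"claw": 5},{"tx": 0,"ty": -3.64,"tz": -2,"yaw": -4.1,"claw": 5},{"tx": 0,"ty": -3.64,"tz": -3,"yaw": -4.1,"claw": 5},{"tx": 0,"ty": -3.64,"tz": -3,"yaw": -4.1,"claw": 5},{"tx": 0,"ty": -3.64,"tz": -3,"yaw": -4.5,"claw": 5}]}}

```text
time_s: 2.7
position: [0.4309, -0.1969, 0.1194]
tool_rot: [[0.122, 0.993, 0.001], [0.993, -0.122, -0.001], [-0.0, 0.001, -1.0]]
ft_force: [0.8, -0.4, -0.2]
grip_width: 0.0499
gripper_force: 0.0
```

```bash
cat >> h.py <<'E'
def st():
    s=env.observe(); R=np.array(s["tool_rot"]); print(round(s["time_s"],2),np.round(s["position"],4),"yang",np.degrees(np.arctan2(R[1,1],R[0,1])).round(2),"F",np.round(s["ft_force"],2),"w",round(s["grip_width"],4),"gf",np.round(s["gripper_force"],1),"q",np.round(s["q"],1))
    return s
E
python3 -c "from h import *;st()"
```

```text
2.7 [ 0.4309 -0.1969  0.1194] yang -7.01 F [ 0.81 -0.37 -0.24] w 0.0499 gf 0.0 q [-38.9  22.9  97.7   0.   59.4 -31.9]
```

>>> {"name": "servo_tool", "arguments": {"newtons": 50, "steps": [{"tx": 0.03,"ty": 0,"tz": -3,"yaw": 0,"claw": 5},{"tx": 0,"ty": 0,"tz": -3,"yaw": 0,"claw": 5},{"tx": 0,"ty": 0,"tz": -2,"yaw": 0,"claw": 5},{"tx": 0,"ty": 0,"tz": -1.2,"yaw": 0,"claw": 5},{"tx": 0,"ty": 0,"tz": -0.5,"yaw": 0,"claw": 5},{"tx": 0,"ty": 0,"tz": 0,"yaw": 0,"claw": 5},{"tx": 0,"ty": 0,"tz": 0,"yaw": 0,"claw": 1.5},{"tx": 0,"ty": 0,"tz": 0,"yaw": 0,"claw": 1.0},{"tx": 0,"ty": 0,"tz": 0,"yaw": 0,"claw": 1.0},{"tx": 0,"ty": 0,"tz": 0,"yaw": 0,"claw": 1.0},{"tx": 0,"ty": 0,"tz": 0,"yaw": 0,"claw": 1.0},{"tx": 0,"ty": 0,"tz": 0,"yaw": 0,"claw": 1.0}]}}

```text
time_s: 3.9
position: [0.4317, -0.1956, 0.0242]
tool_rot: [[0.119, 0.993, 0.001], [0.993, -0.119, -0.001], [-0.001, 0.001, -1.0]]
ft_force: [-1.2, 1.0, 5.1]
grip_width: 0.0166
gripper_force: 49.4
```

```bash
python3 -c "from h import *;st()"
```

```text
3.9 [ 0.4317 -0.1956  0.0242] yang -6.82 F [-1.17  1.    5.13] w 0.0166 gf 49.4 q [-38.7  32.1 103.3  -0.   44.5 -31.9]
```

>>> {"name": "servo_tool", "arguments": {"steps": [{"tx": 0,"ty": 0,"tz": 1,"yaw": 0,"claw": 1},{"tx": 0,"ty": 0,"tz": 2,"yaw": 0,"claw": 1},{"tx": 0,"ty": 0,"tz": 2,"yaw": 0,"claw": 1},{"tx": 0.8,"ty": 0.1,"tz": 0,"yaw": -3.8,"claw": 1},{"tx": 0.8,"ty": 0.1,"tz": 0,"yaw": -3.8,"claw": 1},{"tx": 0.8,"ty": 0.1,"tz": 0,"yaw": -3.8,"claw": 1},{"tx": 0.8,"ty": 0.1,"tz": 0,"yaw": -3.8,"claw": 1},{"tx": 0.8,"ty": 0.1,"tz": 0,"yaw": -3.8,"claw": 1},{"tx": 0.8,"ty": 0.1,"tz": 0,"yaw": -3.8,"claw": 1},{"tx": 0.8,"ty": 0.1,"tz": 0,"yaw": -3.8,"claw": 1},{"tx": 0.8,"ty": 0.1,"tz": 0,"yaw": -3.8,"claw": 1},{"tx": 0.8,"ty": 0.1,"tz": 0,"yaw": -3.8,"claw": 1},{"tx": 0.8,"ty": 0.1,"tz": 0,"yaw": -3.8,"claw": 1},{"tx": 0.3,"ty": 0,"tz": -1,"yaw": 0,"claw": 1},{"tx": 0,"ty": 0,"tz": 0,"yaw": 0,"claw": 1},{"tx": 0,"ty": 0,"tz": 0,"yaw": 0,"claw": 1}]}}

```text
time_s: 5.5
position: [0.5137, -0.1851, 0.0629]
tool_rot: [[0.704, 0.71, -0.001], [0.71, -0.704, 0.001], [-0.0, -0.002, -1.0]]
ft_force: [-0.8, -0.3, -2.7]
grip_width: 0.0166
gripper_force: 49.0
```

```bash
python3 - <<'E'
from h import *
st()
f=lambda c:cv2.resize(np.clip(c,0,255).astype(np.uint8)[:,:,::-1],(400,400),interpolation=2)
A={n:np.mean([env.get_image(n)[0].astype(float) for _ in range(4)],0) for n in("top","side")}
np.savez("/tmp/avg1.npz",**A)
cv2.imwrite("pics/hover.png",np.hstack([f(A["top"][160:200,230:270]),f(A["side"][180:220,250:290])]))
E
```

```text
5.5 [ 0.5137 -0.1851  0.0629] yang -44.75 F [-0.83 -0.32 -2.71] w 0.0166 gf 49.0 q [-32.2  33.4  89.6  -0.   57.1  12.5]
```

View pics/hover.png

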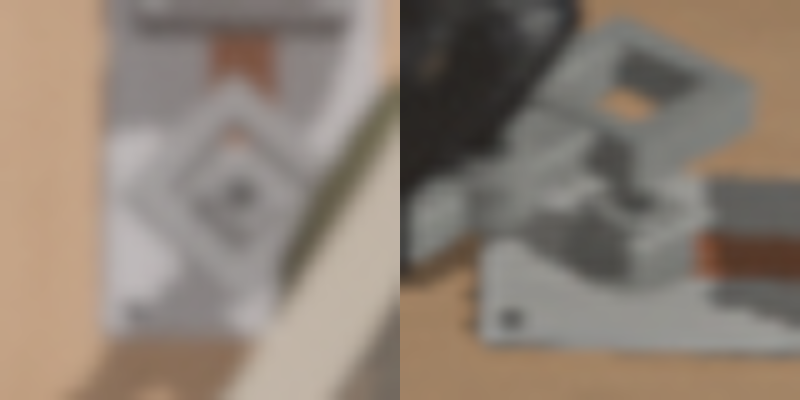

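```bash
python3 - <<'E'
from h import *
for z in(.046,.0527): print(z,ray("top",253.35,177.95,z)[:2],ray("side",274.05,188.35,z)[:2])
print(ray("top",253.45,178.86,.018)[:2],ray("side",272.6,199.45,.018)[:2])
print("grip-based",np.array([.5137,-.1851])+.1064*np.array([.707,.707]))
E
```

```text
0.046 [ 0.58988687 -0.11068036] [ 0.59056545 -0.10249556]
0.0527 [ 0.58887405 -0.11059241] [ 0.58965002 -0.1131749 ]
[ 0.59166919 -0.1112643 ] [ 0.58820116 -0.10879843]
grip-based [ 0.5889248 -0.1098752]
```

Hover picture: in the left (top) crop the hole centre is at (238,184), with the bolt dimple at (238,193) visible through it. In the right (side) crop the hole centre is at (645,88) and the dimple at (625,198). The ring is close to centred, and its angle matches the bolt. I'll refine the bolt position from the plate edges.

```bash
python3 - <<'E'
from h import *
A=np.load("/tmp/avg.npz")
for n,(x0,y0,x1,y1) in dict(top=(232,130,280,205),side=(250,185,330,222)).items():
    c=cv2.resize(A[n][y0:y1,x0:x1],None,fx=8,fy=8,interpolation=cv2.INTER_CUBIC)
    m=((c[:,:,0]-c[:,:,2])<22).astype(np.uint8)   # wood has R>>B
    m=cv2.morphologyEx(m,cv2.MORPH_CLOSE,np.ones((61,61)))
    q=max(cv2.findContours(m,0,1)[0],key=cv2.contourArea)[:,0]
    P=np.array([ray(n,(u+.5)/8-.5+x0,(v+.5)/8-.5+y0,.003)[:2] for u,v in q])*1000
    r=cv2.minAreaRect(P.astype(np.float32)); print(n,r)
    c0=np.array([590,-110.])
    d=P-c0; sel=lambda k:P[k]
    out={}
    for nm,k,ax in (("L",(d[:,1]>25)&(d[:,0]>-28)&(d[:,0]<35),1),("R",(d[:,1]<-25)&(d[:,0]>-28)&(d[:,0]<35),1),("N",(d[:,0]<-25)&(abs(d[:,1])<28),0)):
        Q=P[k]; 
        if len(Q)<8: print(nm,"few"); continue
        p=np.polyfit(Q[:,1-ax]-c0[1-ax],Q[:,ax],1); out[nm]=p; print(nm,p, len(Q))
    if len(out)==3:
        s=(out["L"][0]+out["R"][0]-out["N"][0])/3; y=(out["L"][1]+out["R"][1])/2; x=out["N"][1]+36
        print(n,"plate yaw",np.degrees(s),"bolt ~",x,y, "width",out["L"][1]-out["R"][1])
E
```

```text
top ((629.9076538085938, -112.65790557861328), (72.5717544555664, 149.52978515625), 88.39722442626953)
L [-4.14657830e-02 -7.56440884e+01] 185
R [-2.35836927e-02 -1.47701070e+02] 185
N [2.89184671e-02 5.55345721e+02] 167
top plate yaw -1.7946555086757234 bolt ~ 591.345720672115 -111.67257921695142 width 72.0569816388703
side ((628.6970825195312, -100.43714904785156), (102.60665130615234, 152.94215393066406), 88.08877563476562)
L [-4.28676605e-02 -7.52851231e+01] 198
R [-3.73253253e-02 -1.49858475e+02] 214
N [3.24095077e-02 5.52105915e+02] 104
side plate yaw -2.1505492127213217 bolt ~ 588.1059148562473 -112.57179925042908 width 74.57335220477792
```

>>> {"name": "servo_tool", "arguments": {"steps": [{"tx": 0.12,"ty": 0,"tz": -0.6,"yaw": 0,"claw": 1},{"tx": 0,"ty": 0,"tz": -0.6,"yaw": 0,"claw": 1},{"tx": 0,"ty": 0,"tz": -0.4,"yaw": 0,"claw": 1},{"tx": 0,"ty": 0,"tz": -0.4,"yaw": 0,"claw": 1},{"tx": 0,"ty": 0,"tz": -0.3,"yaw": 0,"claw": 1},{"tx": 0,"ty": 0,"tz": 0,"yaw": 0,"claw": 1},{"tx": 0,"ty": 0,"tz": 0,"yaw": 0,"claw": 1}]}}

```text
time_s: 6.6
position: [0.5156, -0.1854, 0.0403]
tool_rot: [[0.705, 0.709, 0.0], [0.709, -0.705, -0.0], [0.0, 0.0, -1.0]]
ft_force: [0.4, -1.5, -3.2]
grip_width: 0.0169
gripper_force: 49.0
```

>>> {"name": "servo_tool", "arguments": {"steps": [{"tx": 0,"ty": 0,"tz": -0.15,"yaw": 0,"claw": 1},{"tx": 0,"ty": 0,"tz": -0.15,"yaw": 0,"claw": 1},{"tx": 0,"ty": 0,"tz": 0,"yaw": 0,"claw": 1},{"tx": 0,"ty": 0,"tz": 0,"yaw": 0,"claw": 1}]}}

```text
time_s: 7.0
position: [0.5157, -0.1855, 0.0376]
tool_rot: [[0.705, 0.709, 0.001], [0.709, -0.705, -0.0], [0.0, 0.001, -1.0]]
ft_force: [-1.2, -0.7, -0.4]
grip_width: 0.017
gripper_force: 49.5
```

```bash
python3 - <<'E'
from h import *
st()
f=lambda c:cv2.resize(np.clip(c,0,255).astype(np.uint8)[:,:,::-1],(400,400),interpolation=2)
A={n:np.mean([env.get_image(n)[0].astype(float) for _ in range(4)],0) for n in("top","side")}
cv2.imwrite("pics/low.png",np.hstack([f(A["top"][160:200,230:270]),f(A["side"][180:220,250:290])]))
E
```

```text
7.0 [ 0.5157 -0.1855  0.0376] yang -44.83 F [-1.19 -0.75 -0.44] w 0.017 gf 49.5 q [-32.2  35.6  90.6   0.   53.7  12.7]
```

View pics/low.png

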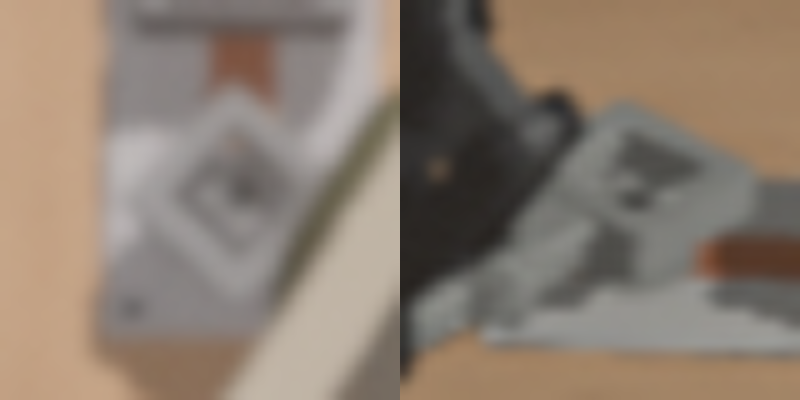

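Low picture: in the left (top) crop the hole centre is at (238,190) with the dimple at (240,190). In the right (side) crop the hole is near (647,170) and the dimple at (630,198). The ring is just touching with about 3 N. The side view suggests it sits slightly too far in +x, so I'll go on lightly.

>>> {"name": "servo_tool", "arguments": {"newtons": 25, "steps": [{"tx": -0.1,"ty": 0,"tz": 0,"yaw": 0,"claw": 1},{"tx": 0,"ty": 0,"tz": -0.1,"yaw": 0,"claw": 1},{"tx": 0,"ty": 0,"tz": -0.1,"yaw": 0,"claw": 1},{"tx": 0,"ty": 0,"tz": 0,"yaw": 0,"claw": 1}]}}

```text
time_s: 7.8
position: [0.5147, -0.1854, 0.0354]
tool_rot: [[0.705, 0.709, 0.001], [0.709, -0.705, -0.0], [0.0, 0.0, -1.0]]
ft_force: [0.2, 0.6, 1.8]
grip_width: 0.0166
gripper_force: 49.8
```

>>> {"name": "servo_tool", "arguments": {"newtons": 20, "steps": [{"tx": 0,"ty": 0,"tz": -0.2,"yaw": 0,"claw": 1},{"tx": 0,"ty": 0,"tz": -0.2,"yaw": 0,"claw": 1},{"tx": 0,"ty": 0,"tz": 0,"yaw": 0,"claw": 1}]}}

```text
time_s: 8.1
position: [0.5144, -0.1855, 0.0307]
tool_rot: [[0.705, 0.709, -0.001], [0.709, -0.705, -0.0], [-0.0, -0.0, -1.0]]
ft_force: [1.9, -2.1, -3.4]
grip_width: 0.0167
gripper_force: 49.1
```

The load has gone, so the ring has slipped over the bolt. I'll lower a little more and then release.

>>> {"name": "servo_tool", "arguments": {"newtons": 20, "steps": [{"tx": 0,"ty": 0,"tz": -0.1,"yaw": 0,"claw": 1},{"tx": 0,"ty": 0,"tz": -0.1,"yaw": 0,"claw": 1},{"tx": 0,"ty": 0,"tz": 0,"yaw": 0,"claw": 1},{"tx": 0,"ty": 0,"tz": 0,"yaw": 0,"claw": 3},{"tx": 0,"ty": 0,"tz": 0,"yaw": 0,"claw": 3},{"tx": 0,"ty": 0,"tz": 0,"yaw": 0,"claw": 3},{"tx": 0,"ty": 0,"tz": 0,"yaw": 0,"claw": 3}]}}

```text
time_s: 8.8
position: [0.5144, -0.1852, 0.0293]
tool_rot: [[0.705, 0.709, -0.0], [0.709, -0.705, 0.0], [-0.0, -0.0, -1.0]]
ft_force: [-0.4, 0.3, 0.0]
grip_width: 0.03
gripper_force: 0.0
```

```bash
python3 - <<'E'
from h import *
st()
f=lambda c:cv2.resize(np.clip(c,0,255).astype(np.uint8)[:,:,::-1],(400,400),interpolation=2)
A={n:np.mean([env.get_image(n)[0].astype(float) for _ in range(4)],0) for n in("top","side")}
np.savez("/tmp/drop.npz",**A)
cv2.imwrite("pics/drop.png",np.hstack([f(A["top"][160:200,230:270]),f(A["side"][180:220,250:290])]))
E
```

```text
8.8 [ 0.5144 -0.1852  0.0293] yang -44.81 F [-0.43  0.25  0.02] w 0.03 gf 0.0 q [-32.2  36.3  91.1  -0.   52.6  12.6]
```

View pics/drop.png

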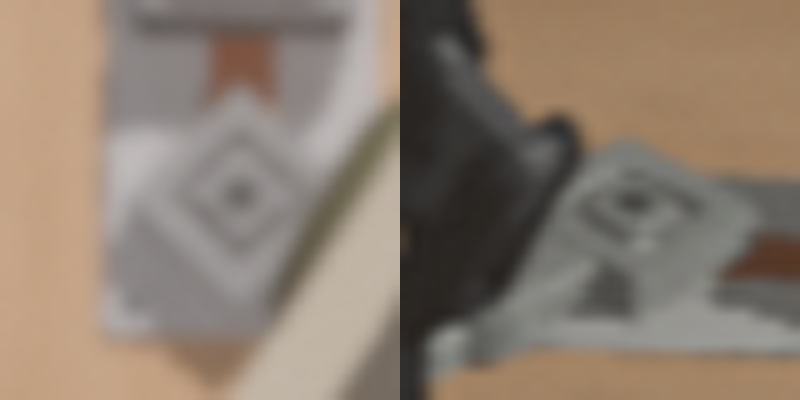

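Drop picture: the bolt top fills the hole evenly, with the dimple centred at (238,193) in the left crop and level with the ring's top in the right crop, so the ring is fully seated. I'll now straddle the handle end with open fingers and list the arc increments.

>>> {"name": "servo_tool", "arguments": {"steps": [{"tx": 0,"ty": 0,"tz": 0,"yaw": 0,"claw": 5.5},{"tx": 0,"ty": 0,"tz": 0,"yaw": 0,"claw": 5.5},{"tx": -0.8,"ty": -0.8,"tz": 0,"yaw": 0,"claw": 5.5},{"tx": -0.8,"ty": -0.8,"tz": 0,"yaw": 0,"claw": 5.5},{"tx": -0.8,"ty": -0.8,"tz": 0,"yaw": 0,"claw": 5.5},{"tx": -0.8,"ty": -0.8,"tz": 0,"yaw": 0,"claw": 5.5},{"tx": 0,"ty": 0,"tz": -0.5,"yaw": 0,"claw": 5.5},{"tx": 0,"ty": 0,"tz": 0,"yaw": 0,"claw": 5.5}]}}

```text
time_s: 10.0
position: [0.4821, -0.2175, 0.0238]
tool_rot: [[0.706, 0.709, -0.001], [0.709, -0.706, 0.001], [-0.0, -0.001, -1.0]]
ft_force: [-0.1, 0.3, 1.1]
grip_width: 0.055
gripper_force: 0.0
```

```bash
python3 - <<'E'
from h import *
s=st(); p=np.array(s["position"][:2]); C=np.array([.5893,-.1113]); r=p-C
print(np.hypot(*r),np.degrees(np.arctan2(r[1],r[0])))
for k in range(0,76,3):
    a=np.radians(-135-k); b=a-np.radians(3); d=.151*100*np.array([np.cos(b)-np.cos(a),np.sin(b)-np.sin(a)]); print(-135-k,d.round(2),end="; ")
E
```

```text
10.0 [ 0.4821 -0.2175  0.0238] yang -44.88 F [-0.07  0.32  1.06] w 0.055 gf 0.0 q [-37.1  35.7  94.3   0.   50.1   7.8]
0.15092538071167577 -135.26427908294286
-135 [-0.54  0.57]; -138 [-0.51  0.6 ]; -141 [-0.48  0.63]; -144 [-0.45  0.65]; -147 [-0.41  0.67]; -150 [-0.38  0.69]; -153 [-0.34  0.71]; -156 [-0.3   0.73]; -159 [-0.26  0.75]; -162 [-0.22  0.76]; -165 [-0.18  0.77]; -168 [-0.14  0.78]; -171 [-0.1   0.78]; -174 [-0.06  0.79]; -177 [-0.02  0.79]; -180 [0.02 0.79]; -183 [0.06 0.79]; -186 [0.1  0.78]; -189 [0.14 0.78]; -192 [0.18 0.77]; -195 [0.22 0.76]; -198 [0.26 0.75]; -201 [0.3  0.73]; -204 [0.34 0.71]; -207 [0.38 0.69]; -210 [0.41 0.67];
```

>>> {"name": "servo_tool", "arguments": {"steps": [{"tx": -0.5,"ty": 0.5,"tz": 0,"yaw": 0,"claw": 5.5},{"tx": -0.5,"ty": 0.5,"tz": 0,"yaw": 0,"claw": 5.5},{"tx": -0.3,"ty": 0.3,"tz": 0,"yaw": 0,"claw": 5.5},{"tx": -0.24,"ty": 0.32,"tz": 0,"yaw": -1.5,"claw": 5.5},{"tx": -0.23,"ty": 0.32,"tz": 0,"yaw": -1.5,"claw": 5.5},{"tx": -0.22,"ty": 0.33,"tz": 0,"yaw": -1.5,"claw": 5.5},{"tx": -0.21,"ty": 0.33,"tz": 0,"yaw": -1.5,"claw": 5.5},{"tx": -0.21,"ty": 0.34,"tz": 0,"yaw": -1.5,"claw": 5.5},{"tx": -0.2,"ty": 0.34,"tz": 0,"yaw": -1.5,"claw": 5.5},{"tx": -0.19,"ty": 0.35,"tz": 0,"yaw": -1.5,"claw": 5.5},{"tx": -0.18,"ty": 0.35,"tz": 0,"yaw": -1.5,"claw": 5.5}]}}

```text
time_s: 11.1
position: [0.4527, -0.1773, 0.0244]
tool_rot: [[0.838, 0.545, 0.0], [0.545, -0.838, -0.0], [0.0, 0.0, -1.0]]
ft_force: [1.0, 0.1, -0.6]
grip_width: 0.055
gripper_force: 0.4
```

>>> {"name": "servo_tool", "arguments": {"steps": [{"tx": -0.17,"ty": 0.36,"tz": 0,"yaw": -1.5,"claw": 5.5},{"tx": -0.16,"ty": 0.36,"tz": 0,"yaw": -1.5,"claw": 5.5},{"tx": -0.15,"ty": 0.37,"tz": 0,"yaw": -1.5,"claw": 5.5}]}}

```text
time_s: 11.4
position: [0.448, -0.1664, 0.0243]
tool_rot: [[0.878, 0.478, 0.0], [0.478, -0.878, -0.0], [0.0, 0.0, -1.0]]
ft_force: [1.6, -0.9, -0.1]
grip_width: 0.0551
gripper_force: 0.7
```

>>> {"name": "servo_tool", "arguments": {"steps": [{"tx": -0.14,"ty": 0.37,"tz": 0,"yaw": -1.5,"claw": 5.5},{"tx": -0.13,"ty": 0.37,"tz": 0,"yaw": -1.5,"claw": 5.5}]}}

```text
time_s: 11.6
position: [0.4453, -0.159, 0.0243]
tool_rot: [[0.902, 0.431, 0.0], [0.431, -0.902, -0.0], [0.0, 0.0, -1.0]]
ft_force: [1.9, -0.3, 0.1]
grip_width: 0.0547
gripper_force: 0.7
```

>>> {"name": "servo_tool", "arguments": {"steps": [{"tx": -0.12,"ty": 0.38,"tz": 0,"yaw": -1.5,"claw": 5.5},{"tx": -0.11,"ty": 0.38,"tz": 0,"yaw": -1.5,"claw": 5.5}]}}

```text
time_s: 11.8
position: [0.443, -0.1514, 0.0244]
tool_rot: [[0.924, 0.383, 0.0], [0.383, -0.924, -0.0], [0.0, 0.0, -1.0]]
ft_force: [1.0, -0.9, -1.0]
grip_width: 0.0548
gripper_force: 0.7
```

>>> {"name": "servo_tool", "arguments": {"steps": [{"tx": -0.1,"ty": 0.38,"tz": 0,"yaw": -1.5,"claw": 5.5},{"tx": -0.09,"ty": 0.39,"tz": 0,"yaw": -1.5,"claw": 5.5}]}}

```text
time_s: 12.0
position: [0.4411, -0.1438, 0.0244]
tool_rot: [[0.942, 0.335, 0.001], [0.335, -0.942, -0.0], [0.0, 0.0, -1.0]]
ft_force: [0.5, -0.6, -0.4]
grip_width: 0.055
gripper_force: 0.7
```

>>> {"name": "servo_tool", "arguments": {"steps": [{"tx": -0.08,"ty": 0.39,"tz": 0,"yaw": -1.5,"claw": 5.5},{"tx": -0.07,"ty": 0.39,"tz": 0,"yaw": -1.5,"claw": 5.5}]}}

```text
time_s: 12.2
position: [0.4396, -0.136, 0.0243]
tool_rot: [[0.959, 0.285, 0.0], [0.285, -0.959, -0.0], [0.0, 0.0, -1.0]]
ft_force: [1.2, -0.9, 0.3]
grip_width: 0.0549
gripper_force: 0.7
```

>>> {"name": "servo_tool", "arguments": {"steps": [{"tx": -0.06,"ty": 0.39,"tz": 0,"yaw": -1.5,"claw": 5.5},{"tx": -0.05,"ty": 0.39,"tz": 0,"yaw": -1.5,"claw": 5.5}]}}

```text
time_s: 12.4
position: [0.4385, -0.1282, 0.0243]
tool_rot: [[0.972, 0.234, 0.0], [0.234, -0.972, -0.0], [0.0, 0.0, -1.0]]
ft_force: [1.8, -1.4, -0.2]
grip_width: 0.0551
gripper_force: 0.7
```

>>> {"name": "servo_tool", "arguments": {"steps": [{"tx": -0.04,"ty": 0.39,"tz": 0,"yaw": -1.5,"claw": 5.5},{"tx": -0.03,"ty": 0.4,"tz": 0,"yaw": -1.5,"claw": 5.5}]}}

```text
time_s: 12.6
position: [0.4378, -0.1203, 0.0244]
tool_rot: [[0.983, 0.183, 0.0], [0.183, -0.983, -0.0], [0.0, 0.0, -1.0]]
ft_force: [1.0, -1.5, 0.7]
grip_width: 0.0549
gripper_force: 0.7
```

>>> {"name": "servo_tool", "arguments": {"steps": [{"tx": -0.02,"ty": 0.4,"tz": 0,"yaw": -1.5,"claw": 5.5},{"tx": -0.01,"ty": 0.4,"tz": 0,"yaw": -1.5,"claw": 5.5}]}}

```text
time_s: 12.8
position: [0.4375, -0.1123, 0.0244]
tool_rot: [[0.991, 0.131, 0.0], [0.131, -0.991, -0.0], [0.0, 0.0, -1.0]]
ft_force: [1.3, -0.2, -0.4]
grip_width: 0.0551
gripper_force: 0.7
```

>>> {"name": "servo_tool", "arguments": {"steps": [{"tx": 0,"ty": 0.4,"tz": 0,"yaw": -1.5,"claw": 5.5},{"tx": 0.01,"ty": 0.4,"tz": 0,"yaw": -1.5,"claw": 5.5}]}}

```text
time_s: 13.0
position: [0.4376, -0.1043, 0.0244]
tool_rot: [[0.997, 0.079, 0.0], [0.079, -0.997, -0.0], [0.0, 0.0, -1.0]]
ft_force: [1.5, -1.4, 0.3]
grip_width: 0.0551
gripper_force: 0.7
```

>>> {"name": "servo_tool", "arguments": {"steps": [{"tx": 0.02,"ty": 0.39,"tz": 0,"yaw": -1.5,"claw": 5.5},{"tx": 0.03,"ty": 0.39,"tz": 0,"yaw": -1.5,"claw": 5.5}]}}

```text
time_s: 13.2
position: [0.4381, -0.0965, 0.0244]
tool_rot: [[1.0, 0.027, 0.0], [0.027, -1.0, -0.0], [0.0, 0.0, -1.0]]
ft_force: [1.2, -2.2, -0.3]
grip_width: 0.055
gripper_force: 0.7
```

>>> {"name": "servo_tool", "arguments": {"steps": [{"tx": 0.04,"ty": 0.39,"tz": 0,"yaw": -1.5,"claw": 5.5},{"tx": 0.05,"ty": 0.39,"tz": 0,"yaw": -1.5,"claw": 5.5}]}}

```text
time_s: 13.4
position: [0.439, -0.0887, 0.0244]
tool_rot: [[1.0, -0.025, 0.0], [-0.025, -1.0, -0.0], [0.0, 0.0, -1.0]]
ft_force: [0.1, -2.1, -0.3]
grip_width: 0.0548
gripper_force: 0.7
```

>>> {"name": "servo_tool", "arguments": {"steps": [{"tx": 0.06,"ty": 0.39,"tz": 0,"yaw": -1.5,"claw": 5.5},{"tx": 0.07,"ty": 0.39,"tz": 0,"yaw": -1.5,"claw": 5.5}]}}

```text
time_s: 13.6
position: [0.4403, -0.0809, 0.0244]
tool_rot: [[0.997, -0.078, 0.0], [-0.078, -0.997, -0.0], [0.0, 0.0, -1.0]]
ft_force: [1.0, -1.6, 0.1]
grip_width: 0.0553
gripper_force: 0.7
```

>>> {"name": "servo_tool", "arguments": {"steps": [{"tx": 0.08,"ty": 0.39,"tz": 0,"yaw": -1.5,"claw": 5.5},{"tx": 0.09,"ty": 0.39,"tz": 0,"yaw": -1.5,"claw": 5.5}]}}

```text
time_s: 13.8
position: [0.442, -0.0731, 0.0244]
tool_rot: [[0.992, -0.13, 0.0], [-0.13, -0.992, -0.0], [0.0, 0.0, -1.0]]
ft_force: [1.3, -2.0, -1.0]
grip_width: 0.0551
gripper_force: 0.7
```

>>> {"name": "servo_tool", "arguments": {"steps": [{"tx": 0.1,"ty": 0.38,"tz": 0,"yaw": -1.5,"claw": 5.5},{"tx": 0.11,"ty": 0.38,"tz": 0,"yaw": -1.5,"claw": 5.5}]}}

```text
time_s: 14.0
position: [0.4441, -0.0655, 0.0244]
tool_rot: [[0.983, -0.181, 0.0], [-0.181, -0.983, -0.0], [0.0, 0.0, -1.0]]
ft_force: [-0.2, -2.1, 0.1]
grip_width: 0.055
gripper_force: 0.7
```

```bash
python3 - <<'E'
from h import *
st()
f=lambda c:cv2.resize(c[:,:,::-1],(400,400),interpolation=2)
a=env.get_image("top")[0];b=env.get_image("side")[0]
cv2.imwrite("pics/push.png",np.hstack([f(a[160:260,205:305]),f(b[160:240,200:280])]))
E
```

```text
14.0 [ 0.4441 -0.0655  0.0244] yang -100.44 F [-0.22 -2.07  0.11] w 0.055 gf 0.7 q [-23.6  30.7 107.2  -0.   42.1  76.9]
```

View pics/push.png

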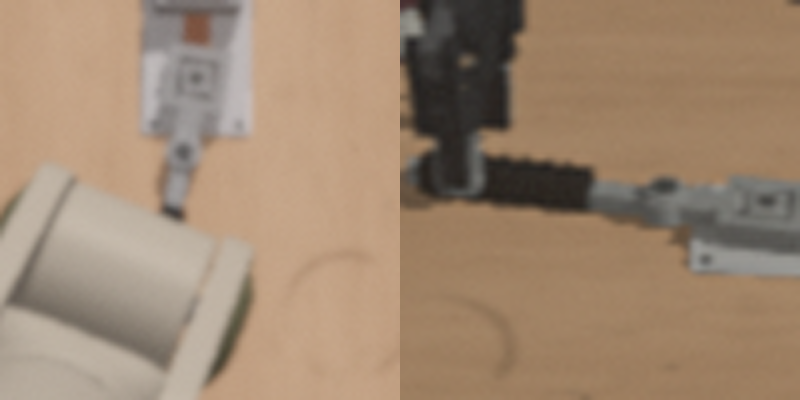

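The push picture shows the ring still seated with its centre at (197,80), and the handle straight at about 11° past the robot's direction. It isn't tight yet, so I'll keep going in small steps.

>>> {"name": "servo_tool", "arguments": {"steps": [{"tx": 0.12,"ty": 0.38,"tz": 0,"yaw": -1.5,"claw": 5.5},{"tx": 0.13,"ty": 0.37,"tz": 0,"yaw": -1.5,"claw": 5.5}]}}

```text
time_s: 14.3
position: [0.4465, -0.0584, 0.0243]
tool_rot: [[0.973, -0.231, -0.0], [-0.231, -0.973, -0.001], [0.0, 0.001, -1.0]]
ft_force: [-0.3, -4.4, 0.5]
grip_width: 0.0549
gripper_force: 2.2
```

>>> {"name": "servo_tool", "arguments": {"steps": [{"tx": 0.07,"ty": 0.19,"tz": 0,"yaw": -0.7,"claw": 5.5},{"tx": 0.07,"ty": 0.19,"tz": 0,"yaw": -0.8,"claw": 5.5}]}}

```text
time_s: 14.5
position: [0.4479, -0.0548, 0.0243]
tool_rot: [[0.967, -0.256, -0.0], [-0.256, -0.967, -0.001], [0.0, 0.001, -1.0]]
ft_force: [-0.7, -6.5, 0.5]
grip_width: 0.0548
gripper_force: 3.3
```

>>> {"name": "servo_tool", "arguments": {"steps": [{"tx": 0.07,"ty": 0.19,"tz": 0,"yaw": -1,"claw": 5.5},{"tx": 0.07,"ty": 0.19,"tz": 0,"yaw": -1,"claw": 5.5}]}}

```text
time_s: 14.7
position: [0.4495, -0.0512, 0.0244]
tool_rot: [[0.957, -0.29, 0.001], [-0.29, -0.957, -0.001], [0.001, 0.001, -1.0]]
ft_force: [0.3, -6.4, -0.5]
grip_width: 0.0551
gripper_force: 3.1
```

>>> {"name": "servo_tool", "arguments": {"steps": [{"tx": 0.08,"ty": 0.19,"tz": 0,"yaw": -1,"claw": 5.5},{"tx": 0.08,"ty": 0.19,"tz": 0,"yaw": -1,"claw": 5.5}]}}

```text
time_s: 14.9
position: [0.4514, -0.0475, 0.0244]
tool_rot: [[0.946, -0.323, 0.001], [-0.323, -0.946, -0.001], [0.002, 0.001, -1.0]]
ft_force: [1.5, -6.3, -0.3]
grip_width: 0.0548
gripper_force: 2.9
```

>>> {"name": "servo_tool", "arguments": {"steps": [{"tx": 0.08,"ty": 0.18,"tz": 0,"yaw": -1.1,"claw": 5.5},{"tx": 0.08,"ty": 0.18,"tz": 0,"yaw": -1.1,"claw": 5.5}]}}

```text
time_s: 15.1
position: [0.4533, -0.044, 0.0245]
tool_rot: [[0.933, -0.359, 0.002], [-0.359, -0.933, -0.001], [0.002, 0.001, -1.0]]
ft_force: [1.4, -6.1, -0.5]
grip_width: 0.055
gripper_force: 2.7
```

>>> {"name": "servo_tool", "arguments": {"steps": [{"tx": 0.08,"ty": 0.18,"tz": 0,"yaw": -1.1,"claw": 5.5},{"tx": 0.08,"ty": 0.18,"tz": 0,"yaw": -1.1,"claw": 5.5}]}}

```text
time_s: 15.3
position: [0.4547, -0.0403, 0.0245]
tool_rot: [[0.919, -0.395, 0.001], [-0.395, -0.919, -0.001], [0.002, 0.001, -1.0]]
ft_force: [1.0, -6.7, -1.1]
grip_width: 0.0553
gripper_force: 2.5
```

```bash
python3 - <<'E'
from h import *
st()
f=lambda c,s:cv2.resize(c[:,:,::-1],s,interpolation=2)
a=env.get_image("top")[0];b=env.get_image("side")[0]
cv2.imwrite("pics/bend.png",np.hstack([f(a[165:225,225:275],(400,480)),f(b[175:223,200:240+40-40],(400,480))*0+f(b[172:232,225:275],(400,480))]))
E
```

```text
15.3 [ 0.4547 -0.0403  0.0245] yang -113.25 F [ 0.99 -6.72 -1.08] w 0.0553 gf 2.5 q [-2.00e+01  3.11e+01  1.06e+02 -1.00e-01  4.28e+01  9.33e+01]
```

View pics/bend.png

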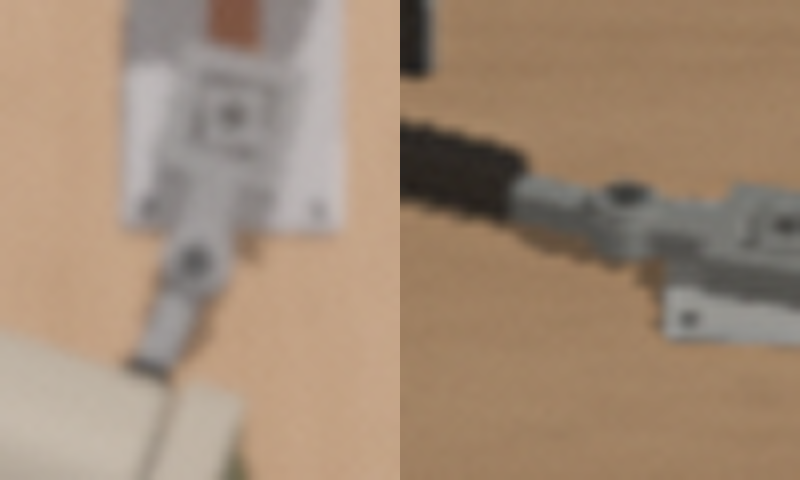

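The bend picture shows the ring centre at (232,115), the pivot at (193,262) and the shank end at (150,362). The head is at 15° and the handle at 23°, a bend of about 0.15 rad. The force is already falling. I'll add about 6 mm for certainty and then let it spring back.

>>> {"name": "servo_tool", "arguments": {"steps": [{"tx": 0.1,"ty": 0.18,"tz": 0,"yaw": -1.1,"claw": 5.5},{"tx": 0.1,"ty": 0.18,"tz": 0,"yaw": -1.1,"claw": 5.5},{"tx": 0.1,"ty": 0.18,"tz": 0,"yaw": -1.1,"claw": 5.5}]}}

```text
time_s: 15.7
position: [0.4575, -0.0347, 0.0244]
tool_rot: [[0.895, -0.447, 0.001], [-0.447, -0.895, -0.001], [0.001, 0.0, -1.0]]
ft_force: [0.6, -5.0, -0.6]
grip_width: 0.0551
gripper_force: 2.3
```

>>> {"name": "servo_tool", "arguments": {"steps": [{"tx": -0.1,"ty": -0.18,"tz": 0,"yaw": 1.1,"claw": 5.5},{"tx": -0.1,"ty": -0.18,"tz": 0,"yaw": 1.1,"claw": 5.5},{"tx": -0.1,"ty": -0.18,"tz": 0,"yaw": 1.1,"claw": 5.5},{"tx": -0.08,"ty": -0.18,"tz": 0,"yaw": 1.1,"claw": 5.5},{"tx": -0.08,"ty": -0.18,"tz": 0,"yaw": 1.1,"claw": 5.5},{"tx": -0.08,"ty": -0.18,"tz": 0,"yaw": 1.1,"claw": 5.5},{"tx": -0.08,"ty": -0.18,"tz": 0,"yaw": 1.1,"claw": 5.5},{"tx": -0.08,"ty": -0.19,"tz": 0,"yaw": 1,"claw": 5.5},{"tx": -0.08,"ty": -0.19,"tz": 0,"yaw": 1,"claw": 5.5},{"tx": -0.07,"ty": -0.19,"tz": 0,"yaw": 1,"claw": 5.5},{"tx": -0.07,"ty": -0.19,"tz": 0,"yaw": 1,"claw": 5.5},{"tx": -0.07,"ty": -0.19,"tz": 0,"yaw": 1,"claw": 5.5},{"tx": -0.13,"ty": -0.37,"tz": 0,"yaw": 1,"claw": 5.5},{"tx": -0.13,"ty": -0.37,"tz": 0,"yaw": 1,"claw": 5.5},{"tx": -0.11,"ty": -0.38,"tz": 0,"yaw": 0,"claw": 5.5},{"tx": 0,"ty": 0,"tz": 0,"yaw": 0,"claw": 5.5}]}}

```text
time_s: 17.3
position: [0.4437, -0.0679, 0.0243]
tool_rot: [[0.979, -0.206, 0.001], [-0.206, -0.979, -0.0], [0.001, -0.0, -1.0]]
ft_force: [-0.4, 0.3, 0.2]
grip_width: 0.0549
gripper_force: 0.0
```

>>> {"name": "servo_tool", "arguments": {"steps": [{"tx": 0,"ty": 0,"tz": 0.5,"yaw": 0,"claw": 5.5},{"tx": 0,"ty": 0,"tz": 1,"yaw": 0,"claw": 5.5},{"tx": 0,"ty": 0,"tz": 2,"yaw": 0,"claw": 5.5},{"tx": 0,"ty": 0,"tz": 3,"yaw": 0,"claw": 5.5},{"tx": 0,"ty": 0,"tz": 4,"yaw": 0,"claw": 5.5},{"tx": -1,"ty": 4,"tz": 4,"yaw": 0,"claw": 5.5},{"tx": -1,"ty": 4,"tz": 2,"yaw": 0,"claw": 5.5},{"tx": -1,"ty": 4,"tz": 1,"yaw": 0,"claw": 5.5},{"tx": 0,"ty": 4,"tz": 0,"yaw": 0,"claw": 5.5},{"tx": 0,"ty": 4,"tz": 0,"yaw": 0,"claw": 5.5},{"tx": 0,"ty": 4,"tz": 0,"yaw": 0,"claw": 5.5},{"tx": 0,"ty": 0,"tz": 0,"yaw": 0,"claw": 5.5},{"tx": 0,"ty": 0,"tz": 0,"yaw": 0,"claw": 5.5}]}}

```text
time_s: 18.6
position: [0.4144, 0.1679, 0.1947]
tool_rot: [[0.979, -0.203, 0.001], [-0.203, -0.979, -0.0], [0.001, 0.0, -1.0]]
ft_force: [0.7, -0.6, -0.5]
grip_width: 0.055
gripper_force: 0.0
```

```bash
python3 - <<'E'
from h import *
st()
im=env.get_image("side")[0].astype(float); x0,y0,x1,y1=185,170,300,240
c=im[y0:y1,x0:x1]; g=c.mean(2)
m=(g<55).astype(np.uint8); k,l,s,ce=cv2.connectedComponentsWithStats(m)
for i in range(1,k):
    if s[i,4]>60:
        v,u=np.nonzero(l==i); P=np.array([ray("side",a+x0,b+y0,.017)[:2] for a,b in zip(u,v)])
        w,V=np.linalg.eigh(np.cov(P.T)); d=V[:,1]; r=P.mean(0)-np.array([.589,-.1115])
        print(s[i],P.mean(0),"axis",np.degrees(np.arctan2(d[1],d[0])),"from bolt",np.hypot(*r),np.degrees(np.arctan2(r[1],r[0])))
a0=np.load("/tmp/avg.npz")
for n,b in (("top",(325,120,345,172)),("top",(155,122,192,175)),("side",(285,262,360,280)),("side",(275,150,328,172))):
    t=env.get_image(n)[0].astype(float); x,y,X,Y=b; print(n,b,np.abs(t-a0[n])[y:Y,x:X].mean(2).max().round(1))
E
```

```text
18.6 [0.4144 0.1679 0.1947] yang -101.69 F [ 0.71 -0.65 -0.46] w 0.055 gf 0.0 q [  6.8  14.7  95.2  -0.   70.1 108.5]
[ 19  19  35  12 277] [ 0.4610551  -0.09072378] axis 166.11772070869284 from bolt 0.1296207846694022 170.7765829334776
top (325, 120, 345, 172) 3.8
top (155, 122, 192, 175) 4.0
side (285, 262, 360, 280) 4.1
side (275, 150, 328, 172) 3.3
```

```bash
python3 -c "
from rig import env
print(env.close_job())"
```

```text
the job is handed in; nothing more can be done
None
```

The wrench is seated on the bolt. I pushed the handle clockwise until the bolt came tight and the joint broke over, to an estimated 0.2 rad, well short of 0.45. The handle has sprung back about straight, the file and cutters have not moved, and the job was handed in at about 19 s.

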